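# Turn the decorated tile over with the spatula

## Robot

A 6-joint arm with a two-finger parallel gripper is mounted at the origin on the work surface. World frame = base frame: x ahead of the robot, y to its left, z up, the work surface at z = 0. Lengths are in m, angles in rad, forces in N, time in s.
With the tool pointing down it reaches from about 0.3 to 0.775 m from the base axis. Payload 14.6 kg.
Tool frame: the origin (TCP) lies midway between the tips of the shut fingers; the grasp point (between the pads) lies 19 mm behind it (ctrl.tcp_to_grasp is the z of the grasp point in the tool frame, in m); z points along the fingers, y is the line along which they close (so a half turn about z gives the same grasp; the last joint's range is limited). The gripper opens to 94 mm and grips with 3 to 60 N. Pads are 16 mm wide; open, the fingers measure 119 mm over their backs; the gripper's body (75 mm by 177 mm) begins 78 mm behind the grasp point.
Start: joints at [1.277, 0.3, 1.521, -0, 1.321, -0.067], TCP at [0.124, 0.536, 0.168] pointing down, gripper open.
Joint ranges: [-3.03, 3.03], [-0.79, 2.21], [0.23, 2.52], [-1.04, 4.18], [0, 3.07], [-2.55, 2.55]. Speed limits (rad/s): [2.22, 2.22, 2.57, 3.14, 3.14, 3.14].

## Interface

Orientations are given as [roll, pitch, yaw] about the fixed x, y, z axes, in that order (R = Rz(yaw) Ry(pitch) Rx(roll)).
In Python, from station import monitor, camera, ctrl gives the robot as it stands.
- The arm moves only by the tool apply_moves, never from a script. Its argument "plan" is one flat list of numbers, 4 for each row, row after row: the shift along the tool's x, y, z in mm, then the turn about the tool's z in rad. In form: [dx, dy, dz, spin, dx, dy, dz, spin, ...]. A call has 1 to 20 rows; each row shifts and turns the commanded pose from where the row before left it, along the tool's axes as they then stand; what a row does not reach is not made up. A row lasts 1/10 s, in which the tool goes at most 50 mm and 8.59 degrees, less where a joint would pass 70% of its speed; a pose out of reach is approached as far as the arm can. A call is refused whole if a number of a shift passes 50 or a number of a turn 0.15, either way. A call with a gripper value outside its range is refused whole. "hand" is the gripper command: -1 is shut, 1 is fully open, values between are in proportion, set as the call begins (left out, the last holds). The fingers move at their own pace and stop on an object; "squeeze" is the grip in N (left out, the last holds). Time passes only in rows, so rows that do not move let the fingers close. It gives the time, the measured TCP pose, the force, the opening and the grip force at its end, in the units of the state.
- monitor.get_obs(): the state, without advancing time (a new reading comes with each control period).
- camera(name): name is "scene" or "top"; returns a dict with "image" (420x560x3 uint8, red, green, blue), "range_z" (420x560 float32, m along the optical axis (not along the pixel's ray), 0 where there is no reading), "mtx" (3x3 intrinsics, pixels), "rvec" (rotation vector, rad) and "tvec" (3), from world to camera coordinates, as OpenCV has them. Camera axes: x right, y down, z forward; pixel columns grow to the right and rows downward; lengths in m; the calibration is good to about 2 mm. A picture is of the moment at which its call begins.
- ctrl.hand_in(): hands the job in; it is judged then, once.
The state is a dict: "time_s": time; "qpos": joint angles; "joint_vel": joint speeds; "tau": joint torques, N m; "ee_pos": TCP position; "eef_rot": TCP orientation; "force": force on the tool from outside, world axes, zero at the start; "moment": the same for the moment, N m; "grip_width": finger opening in m; "grip_force": force on a finger pad.
Only numpy, scipy, OpenCV 4.12 (cv2) and the standard library are available. Lean on these libraries where they do the work, as an engineer would, in place of code of your own. Each camera call takes 0.05 s, during which the arm holds its last target. There are 200 camera calls.

## Task

Take the spatula from its rest and slide its blade fully under the decorated tile in the turning board's well, pushing on gently (about 5 N, never hard) until you feel the tile seat firmly against the sprung pad of the fence. Then ease off and, with a turn of the wrist, lever the tile over the step with the spatula so that it lies flat on the raised ledge with its grooved back up. Put the spatula back in its rest, and leave everything else where it is; the gripper must not touch the tile, and the blade must not press hard on the board.

Things in the scene. Friction and masses are not known exactly. Their poses are not given: they have to be found in the camera images.
- tile: Square terracotta tile 100 x 100 x 10 mm, about 0.2 kg, pale slip arcs on its face, grooves on its back. Origin: centre of its back, which is its underside at the start; z points out of the decorated face (up at the start, down once turned over). It starts loose on the two ribs of the board's well, its back 5 mm above the well's floor, square to the board within 0.04 rad.
- spatula: Steel spatula, wooden handle, 0.18 kg. Origin: mid-width, on the blade's underside, below the heel's front face; x towards the blade's tip, z up. Blade 56 mm wide, 2 mm thick, to x = 85 mm. Heel: upright plate across the blade, x = -6 to 0, 20 mm high. A neck behind it (x = -15 to -3 mm) rises to the level handle. It starts in the rest, blade flat on the table.
- grip (a point): Point in the spatula's handle to grip, at x = -60, z = +45 mm in the spatula's frame; axes parallel to the spatula's. The handle is straight, from x = -140 to -20 mm, 16 mm wide (y) and 24 mm tall (z = 33 to 57 mm). Fingers close across its flat upright sides; 80 N holds it firmly.
- blade_tip (a point): Middle of the blade's front edge, on its underside: x = 85 mm in the spatula's frame.
- rest: Fixed wooden rest, 16 mm long (x), 56 mm wide (y), with a slot along x, open upward, 25 mm wide, floor 33 mm up, prongs to 46 mm. Origin: centre of its underside; x points as the stored spatula's x. Stored, the handle lies in the slot, the blade flat on the table, and the spatula's origin is 115 mm ahead of the rest's origin along x, at table height.
- board: Fixed wooden turning board. Origin: on the table under the step; x points from the ledge over the step into the well, z up. Base, x = -160 to 115, y = -105 to 110 mm, 8 mm thick: its top is the well's floor (x over 0). Two ribs, 6 mm wide, 5 mm high, at x = 12 and 88 mm, y = -50 to 110 mm, carry the tile, whose centre starts near x = 54, y = 0 mm.
- well_mouth (a point): Middle of the well's open end: x = 50, y = -105, z = 8 mm in the board's frame, axes as the board's, on the well's bare floor. The blade goes in here, between the ribs, moving to the board's +y, through the 5 mm gap under the tile. With the heel against the tile the blade reaches 85 mm under it.
- well_end (a point): Point on the well's floor at its far end: x = 50, y = 110, z = 8 mm in the board's frame. Short of it, across the well, is clamped a 24 mm high fence with a sprung rubber pad; where is not measured: the pad's face is 6 to 30 mm beyond the tile's +y edge, to be found by feel. The pad gives 1 mm per 1.2 N, up to 12 mm; back off about 10 mm to free the tile again.
- ledge_mid (a point): Centre of the raised ledge's top: x = -80, y = 25, z = 21 mm in the board's frame. The ledge spans x = -160 to 0, y = -60 to 110 mm. Its edge at x = 0 is the step, 8 mm above the ribs: it stops the tile's -x edge while the tile is levered up about the board's y axis and tipped over towards -x, past upright, onto the ledge.
- bottle: Bystander: squeeze bottle of slip, 64 mm wide, about 161 mm tall with its spout; origin under its centre.
- dish: Bystander: shallow plaster dish, 100 mm wide, 25 mm tall; origin under its centre.
- jar: Bystander: green glaze jar, 68 mm wide, 85 mm tall; origin under its centre.
- bowl: Bystander: white bowl, 110 mm wide, 45 mm tall; origin under its centre.
- spare_tile: Bystander: plain tile 100 x 100 x 10 mm lying on the table; origin under its centre.
- tile_stack: Bystander: two stacked tiles, 130 x 130 mm, 20 mm high in all; origin under its centre.
- brush: Bystander: brush, 200 mm long, lying on the table.
Not all that is in view belongs to the job. Leave any green look-alike of the spatula alone.

How it is judged:
On the way, in this order (a step that is already met when the one before it is completed fails the run):
1. the blade is fully under the tile, its heel pressing the tile onto the fence's pad with more than 3 N (contact force between spatula and tile above 3 N and x of tile in the frame of spatula between 0.046 and 0.056 m and z of tile in the frame of spatula above 0.001 m and angle between tile's own z axis and vertical below 0.15 rad and y of tile in the frame of board above 0.009 m and x of tile in the frame of board between 0.045 and 0.07 m), for 0.1 s.
2. the tile is levered up by more than 35 degrees on the spatula (angle between tile's own z axis and vertical between 0.61 and 2 rad and contact force between spatula and tile above 0.1 N).
3. the tile lies back up on the ledge (angle between tile's own z axis and vertical above 3.05 rad and x of tile in the frame of board below -0.02 m), for 0.2 s.
At the end, for the whole second after the job is handed in: The tile lies still and flat (within 5 degrees) on the ledge, back up, its centre 20 to 130 mm from the step; the spatula lies still in its rest, within 30 mm along and 15 mm across of its stored place, blade flat on the table (within 6 degrees, 8 mm) (all of step 3 and x of tile in the frame of board above -0.13 m and y of tile in the frame of board between -0.05 and 0.09 m and height (world z) of tile between 0.027 and 0.035 m and linear speed of each of tile, spatula below 0.02 m/s and x of spatula in the frame of rest between 0.085 and 0.145 m and y of spatula in the frame of rest between -0.015 and 0.015 m and angle between spatula's own z axis and vertical below 0.1 rad and height (world z) of spatula below 0.008 m); the robot touches nothing.
It fails at once if the spatula pushes the tile with more than 15 N while it lies in the well (contact force between spatula and tile above 15 N and angle between tile's own z axis and vertical below 0.3 rad).
It fails at once if the spatula presses on the board with more than 30 N (contact force between spatula and board above 30 N).
It fails at once if the gripper or arm touches the tile (contact force between any of the fingers, the arm and tile above 0.5 N).
It fails at once if a bystander is moved by more than 30 mm (distance of any of bottle, dish, jar, bowl, spare_tile, tile_stack, brush from where it was at the start of the episode above 0.03 m).
It also fails if it takes over 61 s, if anything falls off the work surface, if the arm or the gripper's body presses on something with over 40 N, if the wrist force passes 120 N, or if a joint passes its speed limit or range.

## Working session

There is one attempt and no reset: what is moved stays moved. The work goes in short steps, Python scripts to look and compute and a tool call to move; the robot and the scene stay as the last step left them, time stands still between calls to the robot, and variables do not carry over. Pictures are saved under pics/ and viewed, at most 10 in all, crops included, and the job is handed in when it is done.

Besides the shell and the picture viewer there is one more tool, called after ">>>" as a command line: name --argument value ..., lists and objects as JSON in quotes. apply_moves: Moves the arm, as the interface text tells. Its arguments: {"type":"object","properties":{"plan":{"type":"array","items":{"type":"number"}},"hand":{"type":"number"},"squeeze":{"type":"number"}},"required":["plan"]}

```bash
ls; mkdir -p pics; python3 - <<'E'
from station import monitor,camera,ctrl
import cv2,numpy as np
print(monitor.get_obs(), ctrl.tcp_to_grasp)
for n in("scene","top"):
    d=camera(n); cv2.imwrite(f"pics/{n}0.png",d["image"][:,:,::-1]); np.savez(f"{n}0.npz",**d)
    print(n,d["mtx"].tolist(),d["rvec"],d["tvec"])
E
```

```text
pics
{'time_s': 0.0, 'qpos': array([ 1.27738400e+00,  3.00459299e-01,  1.52160041e+00,  1.65600722e-05,
        1.32070957e+00, -6.65654751e-02]), 'joint_vel': array([-9.03269978e-04,  2.54331693e-03, -8.44496820e-04, -7.31229990e-04,
       -9.31626792e-04,  6.92874336e-05]), 'tau': array([-1.95786786e-03, -5.31796038e+01, -3.52743423e+01,  7.07262894e-02,
        2.41380930e-02, -2.01233240e-05]), 'ee_pos': array([0.12358584, 0.535609  , 0.16698466]), 'eef_rot': array([-3.14041970e+00, -9.42693314e-05,  2.91474164e+00]), 'force': array([-0.98163335, -0.62393541, -0.68270295]), 'moment': array([0.00483781, 0.02093554, 0.05628879]), 'grip_force': 0.0, 'grip_width': 0.0940608254451788} -0.0188
scene [[527.661832343102, 0.0, 284.93150042568834], [0.0, 527.661832343102, 209.3236182433004], [0.0, 0.0, 1.0]] [ 2.11716909  1.24662959 -0.5030759 ] [-0.17035194 -0.35579177  1.99737727]
top [[448.39501289971093, 0.0, 269.9344123803307], [0.0, 448.39501289971093, 209.3153459799695], [0.0, 0.0, 1.0]] [ 2.18019846 -2.11742315  0.17870876] [-0.11771075  0.53027561  1.51258254]
```

View pics/top0.png

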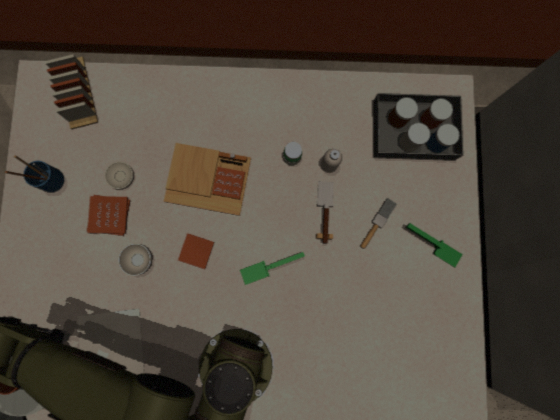

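View pics/scene0.png

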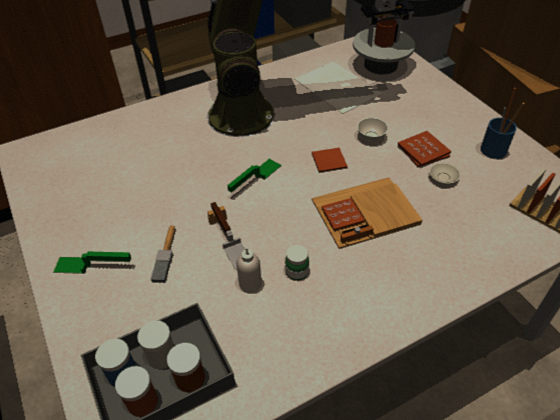

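The top view shows the spatula (wooden handle, grey blade) at about (325,210), with its rest at (324,237). The board is at (207,180), the tile at (229,182) and the fence at (233,158). The scene view shows the same items, and the green look-alikes sit apart from them.

```bash
cat > h.py <<'E'
import numpy as np,cv2
def load(n): return dict(np.load(n))
def cast(d,uv,z):
    uv=np.atleast_2d(np.asarray(uv,float)); R=cv2.Rodrigues(d["rvec"])[0]; c=-R.T@d["tvec"].ravel()
    r=np.c_[(uv-d["mtx"][[0,1],[2,2]])/d["mtx"][[0,1],[0,1]],np.ones(len(uv))]@R
    return c+r*((z-c[2])/r[:,2])[:,None]
def proj(d,p): return cv2.projectPoints(np.atleast_2d(np.asarray(p,float)),d["rvec"],d["tvec"],d["mtx"],None)[0][:,0]
def cloud(d):
    v,u=np.mgrid[:420,:560]; k=d["mtx"];Z=d["range_z"]
    P=np.stack([(u-k[0,2])/k[0,0]*Z,(v-k[1,2])/k[1,1]*Z,Z],-1); R=cv2.Rodrigues(d["rvec"])[0]
    return (P-d["tvec"].ravel())@R
E
python3 - <<'E'
from h import *
t=load("top0.npz"); s=load("scene0.npz")
for n,d,a in(("t",t,(150,125,370,255)),("s",s,(190,130,430,300))):
    x0,y0,x1,y1=a; im=d["image"][y0:y1,x0:x1,::-1]
    k=3.3
    im=cv2.convertScaleAbs(cv2.resize(im,None,fx=k,fy=k,interpolation=cv2.INTER_CUBIC),alpha=1.5)
    cv2.imwrite(f"pics/crop_{n}.png",im)
print(cast(t,[[325,205],[207,180],[324,237]],0))
C=cloud(t)
for uv in [(324,195),(325,215),(325,225),(325,236),(190,175),(229,182),(200,208),(220,208),(260,220),(233,160)]: print(uv,C[uv[1],uv[0]].round(4))
hsv=cv2.cvtColor(t["image"],cv2.COLOR_RGB2HSV)
for uv in [(324,195),(325,215),(229,182),(190,175),(260,220),(335,190)]: print(uv,hsv[uv[1],uv[0]])
E
```

```text
[[ 0.56137144 -0.29880021  0.        ]
 [ 0.63921404  0.12588977  0.        ]
 [ 0.44673955 -0.29633781  0.        ]]
(324, 195) [ 0.596  -0.2937  0.0084]
(325, 215) [ 0.517  -0.2912  0.058 ]
(325, 225) [ 0.4825 -0.2916  0.0577]
(325, 236) [ 0.4453 -0.2927  0.0523]
(190, 175) [0.652  0.1849 0.0161]
(229, 182) [0.6297 0.0451 0.0217]
(200, 208) [0.5359 0.1447 0.0066]
(220, 208) [0.5384 0.0743 0.005 ]
(260, 220) [ 0.5009 -0.0685 -0.0039]
(233, 160) [0.7133 0.0351 0.0099]
(324, 195) [ 16  34 112]
(325, 215) [  7 188  46]
(229, 182) [  8 104  91]
(190, 175) [ 15 144 117]
(260, 220) [ 21  37 117]
(335, 190) [ 21  44 116]
```

View pics/crop_t.png

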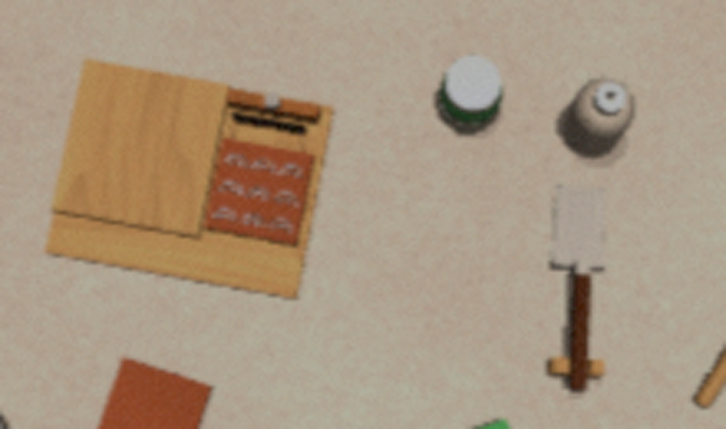

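View pics/crop_s.png

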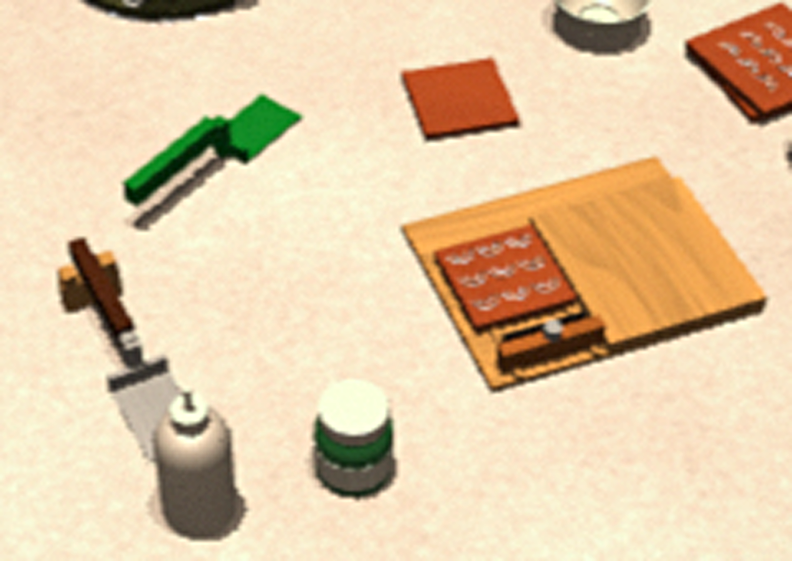

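```bash
cat > fit.py <<'E'
from h import *
from scipy.optimize import least_squares
t=load("top0.npz"); s=load("scene0.npz")
px=lambda a,o:(np.array(a,float)+.5)/3.3-.5+np.array(o)
def fit(name,T,S,g):
    pt=np.array([x[0] for x in T])/1e3;ut=px([x[1] for x in T],(150,125))
    ps=np.array([x[0] for x in S])/1e3;us=px([x[1] for x in S],(190,130))
    W=lambda q,p:np.c_[q[0]+np.cos(q[2])*p[:,0]-np.sin(q[2])*p[:,1],q[1]+np.sin(q[2])*p[:,0]+np.cos(q[2])*p[:,1],p[:,2]]
    f=lambda q:np.r_[proj(t,W(q,pt))-ut,proj(s,W(q,ps))-us].ravel()
    r=least_squares(f,g,loss="soft_l1"); print(name,r.x.round(4)); print(f(r.x).reshape(-1,2).round(1).tolist()); return r.x
fit("board",[((-160,-105,8),(46,254)),((115,-105,8),(297,299)),((115,110,8),(333,107)),((-160,110,21),(86,60)),((-160,-60,21),(52,212)),((0,-60,21),(202,237)),((0,110,21),(229,85))],
 [((115,-105,8),(402,228)),((115,110,8),(493,381)),((-160,110,21),(765,297)),((-160,-60,21),(683,180)),((-160,-105,8),(656,158)),((0,-60,21),(531,220))],[.63,.1,-1.7+1.57-1.57])
fit("spat",[((85,28,2),(553,186)),((85,-28,2),(607,188)),((-3,28,20),(550,265)),((-3,-28,20),(604,268)),((-140,0,57),(578,391))],
 [((-3,-28,20),(109,380)),((-3,28,20),(165,361)),((-140,0,57),(78,241))],[.55,-.295,0])
fit("rest",[((0,28,46),(548,367)),((0,-28,46),(604,367))],[((8,-28,46),(64,283)),((8,28,46),(118,265))],[.44,-.295,0])
h=fit("tile",[((50,50,10),(313,155)),((50,-50,10),(298,246)),((-50,-50,10),(207,229)),((-50,50,10),(222,138))],
 [((50,-50,10),(435,248)),((50,50,10),(478,328)),((-50,50,10),(580,300)),((-50,-50,10),(535,226))],[.63,.05,-1.7])
E
python3 fit.py
```

```text
board [ 0.6358  0.1031 -1.7219]
[[-0.8, -0.4], [-0.4, -0.2], [-0.1, -0.1], [-0.9, -0.5], [-0.7, -0.7], [-1.6, -0.2], [-0.3, -0.1], [-0.9, -0.1], [-1.0, 2.9], [-0.0, 0.6], [-1.9, -0.7], [-0.8, -0.1], [-0.9, -0.3]]
spat [ 0.5622 -0.2946 -0.043 ]
[[0.2, -0.2], [-0.7, 0.3], [0.3, -0.9], [-0.2, -0.6], [-0.9, -0.6], [-0.9, -0.2], [-0.2, -1.1], [-0.7, -0.2]]
rest [ 0.4478 -0.2901  0.0052]
[[0.1, -0.6], [-0.5, -0.2], [-0.6, 0.1], [-0.1, -1.2]]
tile [ 0.6276  0.0535 -1.7259]
[[-1.2, 0.7], [-2.0, 0.2], [-2.1, 0.2], [-1.0, 0.8], [-0.0, 3.8], [-0.3, 2.3], [-1.0, 2.1], [-1.2, 2.4]]
```

```bash
sed -i '/^h=fit/,$d' fit.py; cat >> fit.py <<'E'
fit("tile_top(z23)",[((50,50,23),(313,155)),((50,-50,23),(298,246)),((-50,-50,23),(207,229)),((-50,50,23),(222,138))],
 [((50,-50,23),(435,248)),((50,50,23),(478,328)),((-50,50,23),(580,300)),((-50,-50,23),(535,226))],[.63,.05,-1.7])
for n,uv,z in(("jar",(472,82),.085),("bottle",(611,97),.161),("spare",(160,410),.01)): print(n,cast(t,px(uv,(150,125)),z))
E
python3 fit.py | grep -v '\[\[-.*\],'
```

```text
board [ 0.6358  0.1031 -1.7219]
spat [ 0.5622 -0.2946 -0.043 ]
[[0.2, -0.2], [-0.7, 0.3], [0.3, -0.9], [-0.2, -0.6], [-0.9, -0.6], [-0.9, -0.2], [-0.2, -1.1], [-0.7, -0.2]]
rest [ 0.4478 -0.2901  0.0052]
[[0.1, -0.6], [-0.5, -0.2], [-0.6, 0.1], [-0.1, -1.2]]
tile_top(z23) [ 0.628   0.0508 -1.7317]
jar [[ 0.73720112 -0.17403368  0.085     ]]
bottle [[ 0.70403563 -0.30729356  0.161     ]]
spare [[0.39139765 0.14329578 0.01      ]]
```

>>> apply_moves --plan '[-34,-25,0,0,-34,-25,0,0,-34,-25,0,0,-34,-25,0,0,-34,-25,0,0,-34,-25,0,0,-34,-25,0,0,-34,-25,0,0,-34,-25,0,0,-34,-25,0,0,-34,-25,0,0,-34,-25,0,0,-15,-42,0,0,-15,-42,0,0,-15,-42,0,0,-15,-42,0,0,-15,-42,0,0,-15,-42,0,0,-15,-42,0,0,-15,-42,0,0]' --hand 1 --squeeze 60

```text
time_s: 2.1
ee_pos: [0.4949, -0.2044, 0.1674]
eef_rot: [3.141, -0.0, 2.915]
force: [1.0, 0.4, 0.2]
grip_width: 0.0936
grip_force: 0.0
```

>>> apply_moves --plan '[-13.5,-42,0,0,-13.5,-42,0,0,0,0,0,0.148,0,0,0,0.148,0,0,0,0.148,0,0,0,0.148,0,0,0,0.148,0,0,0,0.148,0,0,0,0.148,0,0,0,0.148,0,0,0,0.148,0,0,0,0.148,0,0,0,0.148,0,0,0,0.148,0,0,0,0.148,0,0,0,0.148,0,0,0,0.148,0,0,0,0.148,0,0,0,0.148,0,0,0,0.148]'

```text
time_s: 4.1
ee_pos: [0.5024, -0.2904, 0.1672]
eef_rot: [-3.141, 0.001, 0.245]
force: [0.1, -0.1, 0.2]
grip_width: 0.0939
grip_force: 0.0
```

>>> apply_moves --plan '[0,0,20,0.147,0,0,20,0.147,0,0,20,0,0,0,20,0,0,0,0,0]'

```text
time_s: 4.6
ee_pos: [0.5012, -0.2896, 0.0848]
eef_rot: [-3.139, 0.004, -0.043]
force: [0.2, -0.4, -0.3]
grip_width: 0.0936
grip_force: 0.0
```

```bash
python3 - <<'E'
from station import monitor,camera
import cv2,numpy as np
from h import *
o=monitor.get_obs(); print(o["ee_pos"],o["eef_rot"],o["qpos"])
for n,(x0,y0,x1,y1) in(("scene",(150,130,310,300)),("top",(270,140,390,270))):
    d=camera(n); np.savez(f"{n}1.npz",**d)
    globals()[n]=cv2.convertScaleAbs(cv2.resize(d["image"][y0:y1,x0:x1,::-1],(390,500),interpolation=cv2.INTER_CUBIC),alpha=1.5)
cv2.imwrite("pics/g1.png",np.hstack([scene,top]))
E
```

```text
[ 0.50123733 -0.28959296  0.08481519] [-3.13905516  0.0042375  -0.0431789 ] [-5.87159124e-01  4.44504412e-01  1.52350623e+00 -2.36680946e-05
  1.17852112e+00  1.02683059e+00]
```

View pics/g1.png

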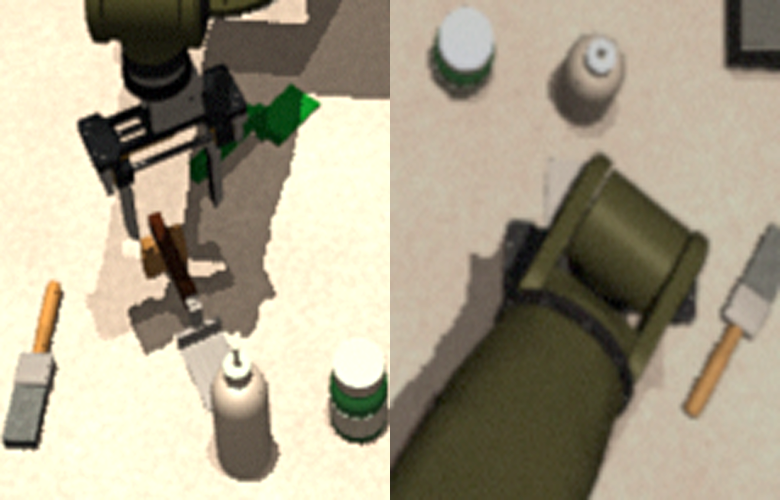

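The scene half shows the open fingers straddling the brown handle at about (170,240), and the rest lies behind it. The top half shows the gripper clear of the bottle and the jar.

>>> apply_moves --plan '[1,2.4,15,0,0,0,15,0,0,0,15,0,0,0,10,0,0,0,3.5,0,0,0,0,0]'

```text
time_s: 5.3
ee_pos: [0.5033, -0.2928, 0.0285]
eef_rot: [-3.141, 0.001, -0.043]
force: [-0.4, 0.1, 0.1]
grip_width: 0.0936
grip_force: 0.0
```

>>> apply_moves --plan '[0,0,0,0,0,0,0,0,0,0,0,0,0,0,0,0,0,0,0,0,0,0,0,0,0,0,0,0,0,0,0,0,0,0,0,0,0,0,0,0]' --hand -1 --squeeze 60

```text
time_s: 6.3
ee_pos: [0.5035, -0.2929, 0.029]
eef_rot: [3.142, 0.0, -0.043]
force: [0.2, -0.7, 0.9]
grip_width: 0.0174
grip_force: 0.0
```

>>> apply_moves --plan '[0,0,0,0,0,0,0,0,0,0,0,0]'

```text
time_s: 6.6
ee_pos: [0.5035, -0.2929, 0.0291]
eef_rot: [3.142, -0.0, -0.043]
force: [0.1, -0.4, -0.5]
grip_width: 0.0004
grip_force: 0.0
```

>>> apply_moves --plan '[0,0,-5,0,0,0,-10,0,0,0,-15,0,0,0,-15,0,0,0,-15,0,0,0,0,0,0,0,0,0]'

```text
time_s: 7.3
ee_pos: [0.5035, -0.293, 0.0895]
eef_rot: [3.141, -0.001, -0.043]
force: [-0.1, -0.5, -1.0]
grip_width: 0.0003
grip_force: 0.0
```

```bash
python3 - <<'E'
from station import monitor,camera
import cv2,numpy as np
for n,(x0,y0,x1,y1) in(("scene",(150,130,310,300)),("top",(270,140,390,270))):
    d=camera(n); np.savez(f"{n}2.npz",**d)
    globals()[n]=cv2.convertScaleAbs(cv2.resize(d["image"][y0:y1,x0:x1,::-1],(390,500),interpolation=cv2.INTER_CUBIC),alpha=1.5)
cv2.imwrite("pics/g2.png",np.hstack([scene,top]))
E
```

```text
(no output)
```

View pics/g2.png

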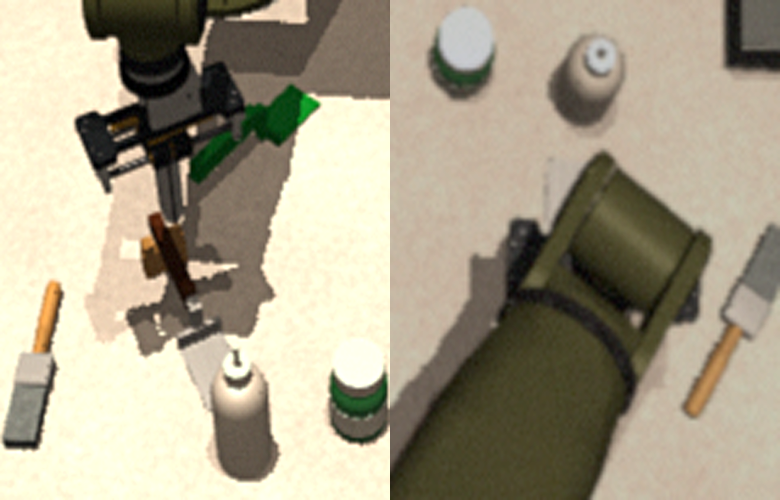

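```bash
python3 - <<'E'
from h import *
s=load("scene2.npz"); s1=load("scene1.npz")
f=lambda p:((proj(s,p)-[150,130])*[390/160,500/170]).round(0).tolist()
print("tcp",f([.5035,-.293,.0895]),"grip",f([[.502,-.292,.045],[.502,-.292,.057],[.4225,-.2886,.057],[.5422,-.2937,.057],[.5622,-.2946,0],[.447,-.29,.046]]))
C=cloud(s)
for U,V in((165,240),(180,275),(188,292),(172,205)):
    u,v=int(150+U*160/390),int(130+V*170/500); print(U,V,C[v,u].round(3),s["image"][v,u])
E
```

```text
tcp [[173.0, 244.0]] grip [[177.0, 272.0], [176.0, 264.0], [153.0, 213.0], [189.0, 291.0], [199.0, 342.0], [160.0, 236.0]]
165 240 [ 0.462 -0.291  0.058] [17  7  0]
180 275 [ 0.515 -0.295  0.058] [17  6  1]
188 292 [ 0.541 -0.294  0.056] [20  9  2]
172 205 [ 0.512 -0.293  0.155] [31 29 27]
```

```bash
python3 - <<'E'
from h import *
from station import monitor
print(monitor.get_obs()["ee_pos"])
for n in("scene2.npz","scene1.npz"):
    s=load(n);C=cloud(s)
    for V in range(150,250,6):
        v=int(130+V*170/500)
        print(V,[C[v,u].round(3).tolist() for u in range(218,225,2)] if n[5]=='2' else [C[v,u].round(3).tolist() for u in (199,201,203,205,233,236,239)])
E
```

```text
[ 0.50318901 -0.2927176   0.08854403]
150 [[0.535, -0.298, 0.247], [0.529, -0.291, 0.239], [0.533, -0.287, 0.241], [0.537, -0.283, 0.242]]
156 [[0.534, -0.299, 0.24], [0.512, -0.286, 0.215], [0.534, -0.288, 0.234], [0.535, -0.283, 0.233]]
162 [[0.534, -0.3, 0.233], [0.538, -0.296, 0.234], [0.512, -0.281, 0.205], [0.319, -0.209, 0.005]]
168 [[0.505, -0.291, 0.196], [0.513, -0.288, 0.202], [0.512, -0.282, 0.198], [0.319, -0.21, -0.004]]
174 [[0.511, -0.294, 0.195], [0.514, -0.289, 0.196], [0.512, -0.283, 0.19], [0.332, -0.216, 0.001]]
180 [[0.513, -0.295, 0.189], [0.51, -0.289, 0.183], [0.515, -0.285, 0.186], [0.348, -0.222, 0.008]]
186 [[0.51, -0.295, 0.179], [0.509, -0.289, 0.175], [0.512, -0.285, 0.175], [0.348, -0.223, -0.0]]
192 [[0.512, -0.297, 0.174], [0.511, -0.291, 0.17], [0.511, -0.285, 0.167], [0.51, -0.279, 0.163]]
198 [[0.509, -0.297, 0.163], [0.508, -0.291, 0.159], [0.513, -0.287, 0.161], [0.513, -0.281, 0.158]]
204 [[0.511, -0.298, 0.157], [0.512, -0.293, 0.155], [0.511, -0.287, 0.151], [0.514, -0.282, 0.152]]
210 [[0.509, -0.298, 0.148], [0.508, -0.292, 0.143], [0.516, 
[... 2862 characters left out ...]
205, 0.004]]
228 [[0.364, -0.317, -0.002], [0.497, -0.347, 0.136], [0.507, -0.344, 0.145], [0.506, -0.338, 0.141], [0.416, -0.223, -0.003], [0.424, -0.216, 0.0], [0.431, -0.208, 0.003]]
234 [[0.369, -0.32, -0.005], [0.378, -0.316, 0.001], [0.504, -0.344, 0.134], [0.504, -0.338, 0.131], [0.424, -0.226, -0.003], [0.431, -0.219, -0.001], [0.438, -0.212, 0.002]]
240 [[0.382, -0.325, -0.0], [0.384, -0.319, -0.002], [0.389, -0.314, 0.001], [0.508, -0.34, 0.127], [0.439, -0.233, 0.005], [0.44, -0.223, 0.0], [0.444, -0.215, -0.0]]
246 [[0.392, -0.328, 0.002], [0.394, -0.323, 0.001], [0.398, -0.317, 0.001], [0.401, -0.312, 0.001], [0.443, -0.235, 0.001], [0.448, -0.227, 0.0], [0.448, -0.217, -0.005]]
```

The fingers shut above the handle. Both cameras' depth data put the real fingertips about 38 mm higher than the reported TCP, so I'll reopen, go lower by that amount and grip again.

>>> apply_moves --plan '[0,0,0,0,0,0,0,0,0,0,0,0,0,0,0,0,0,0,0,0,0,0,0,0,0,0,0,0,0,0,15,0,0,0,15,0,0,0,15,0,0,0,15,0,0,0,15,0,0,0,12,0,0,0,8,0,0,0,4,0,0,0,0,0]' --hand 1

```text
time_s: 9.0
ee_pos: [0.5034, -0.2928, -0.0103]
eef_rot: [-3.141, 0.0, -0.043]
force: [-0.2, 1.0, -0.6]
grip_width: 0.0941
grip_force: 0.0
```

>>> apply_moves --plan '[0,0,0,0,0,0,0,0,0,0,0,0,0,0,0,0,0,0,0,0,0,0,0,0,0,0,0,0,0,0,0,0,0,0,0,0,0,0,0,0,0,0,0,0,0,0,0,0]' --hand -1

```text
time_s: 10.2
ee_pos: [0.5035, -0.2929, -0.01]
eef_rot: [3.142, -0.0, -0.043]
force: [-1.3, -0.5, -0.1]
grip_width: 0.0157
grip_force: 60.0
```

>>> apply_moves --plan '[0,0,-3,0,0,0,-7,0,0,0,-10,0,0,0,-20,0,0,0,-20,0,0,0,0,0]'

```text
time_s: 10.8
ee_pos: [0.5048, -0.2938, 0.0533]
eef_rot: [3.139, -0.004, -0.043]
force: [0.1, -0.4, -1.1]
grip_width: 0.0155
grip_force: 60.0
```

>>> apply_moves --plan '[-6,-16,0,0,-11,-27,0,0,-15,-38,0,0,-15,-38,0,0,-15,-38,0,0,-15,-38,0,0,-15,-38,0,0,-15,-38,0,0,-15,-38,0,0,-15,-38,0,0,-11,-25,0,0,-5,-8,0,0,0,0,0,0.054,0,0,0,0.054,0,0,0,0,0,0,0,0]'

```text
time_s: 12.4
ee_pos: [0.3671, 0.093, 0.0499]
eef_rot: [3.142, 0.0, -0.15]
force: [-0.2, -0.4, -2.6]
grip_width: 0.0159
grip_force: 60.0
```

```bash
python3 - <<'E'
from station import monitor,camera
import cv2,numpy as np
print(monitor.get_obs()["ee_pos"],monitor.get_obs()["eef_rot"])
for n,(x0,y0,x1,y1) in(("scene",(220,90,420,270)),("top",(130,120,300,330))):
    d=camera(n); np.savez(f"{n}3.npz",**d)
    globals()[n]=cv2.convertScaleAbs(cv2.resize(d["image"][y0:y1,x0:x1,::-1],None,fx=500/(y1-y0),fy=500/(y1-y0),interpolation=cv2.INTER_CUBIC),alpha=1.5)
    if n=="top": print([500/(y1-y0)])
im=np.hstack([scene,top])[:,:800]; print(scene.shape,top.shape); cv2.imwrite("pics/g3.png",im)
E
```

```text
[0.3670824  0.09295167 0.04989568] [ 3.14151212e+00  1.54117360e-04 -1.50172143e-01]
[2.380952380952381]
(500, 556, 3) (500, 405, 3)
```

View pics/g3.png

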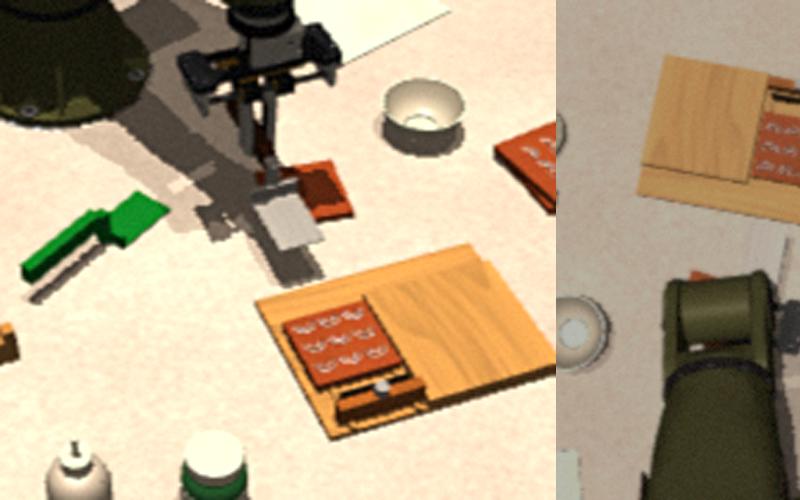

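The spatula is held with its blade at about (285,220) in the scene half, pointing at the well's mouth. The board and tile are undisturbed.

```bash
python3 - <<'E'
from h import *
s=load("scene3.npz");t=load("top3.npz")
e=np.array([.3671,.093,.0599]);y=-.150;u=np.array([np.cos(y),np.sin(y),0]);v=np.array([-np.sin(y),np.cos(y),0])
W=lambda x,yy,z:e+(x+.0588)*u+yy*v+[0,0,z]
P=[W(.085,.028,.002),W(.085,-.028,.002),W(0,.028,.02),W(0,-.028,.02)]
print(((proj(s,P)-[220,90])*2.778).round(0).tolist()); print(((proj(t,P)-[130,120])*2.381+[556,0]).round(0).tolist())
C=cloud(s)
pts=[]
for x in np.linspace(.015,.075,7):
    r=[C[tuple(proj(s,W(x,q,.002))[0].round().astype(int)[::-1])][2] for q in np.linspace(-.02,.02,9)]
    print(round(x,3),np.median(r).round(4), (r[0]+r[1]+r[2]-r[-1]-r[-2]-r[-3])/3)
E
```

```text
[[323.0, 239.0], [278.0, 251.0], [294.0, 181.0], [250.0, 193.0]]
[[748.0, 220.0], [787.0, 227.0], [735.0, 277.0], [774.0, 284.0]]
0.015 0.0629 -0.0029414868799429567
0.025 0.0638 0.0021123756720734708
0.035 0.0645 0.003698046432663286
0.045 0.0617 -0.000935931821178256
0.055 0.0638 -0.003003945294589657
0.065 0.0627 -0.005394546505150431
0.075 0.0606 -2.18883448834505e-05
```

>>> apply_moves --plan '[0,0,15,0,0,0,15,0,0,0,12,0,0,0,8,0,0,0,0,0,15,0,0,0,15,0,0,0,10,0,0,0,8,0,0,0,8,0,0,0,0,0,0,0,0,0,0,0]'

```text
time_s: 13.7
ee_pos: [0.4221, 0.0849, -0.0]
eef_rot: [3.141, 0.0, -0.151]
force: [0.3, -0.7, -1.1]
grip_width: 0.0161
grip_force: 60.0
```

>>> apply_moves --plan '[8,0,0,0,8,0,0,0,8,0,0,0,6,0,0,0,0,0,0,0,0,0,0,0]'

```text
time_s: 14.3
ee_pos: [0.4519, 0.0803, -0.0001]
eef_rot: [3.141, 0.001, -0.151]
force: [-0.6, 0.1, -2.4]
grip_width: 0.0159
grip_force: 60.0
```

```bash
python3 - <<'E'
from station import monitor,camera
import cv2,numpy as np
from h import *
o=monitor.get_obs(); print(o["ee_pos"],o["force"])
d=camera("scene"); np.savez("scene4.npz",**d)
x0,y0,x1,y1=280,160,400,250
cv2.imwrite("pics/g4.png",cv2.convertScaleAbs(cv2.resize(d["image"][y0:y1,x0:x1,::-1],None,fx=6.6,fy=6.6,interpolation=cv2.INTER_CUBIC),alpha=1.5))
E
```

```text
[ 4.51860745e-01  8.03477945e-02 -1.48910711e-04] [-0.59654677  0.14967104 -2.43296478]
```

View pics/g4.png

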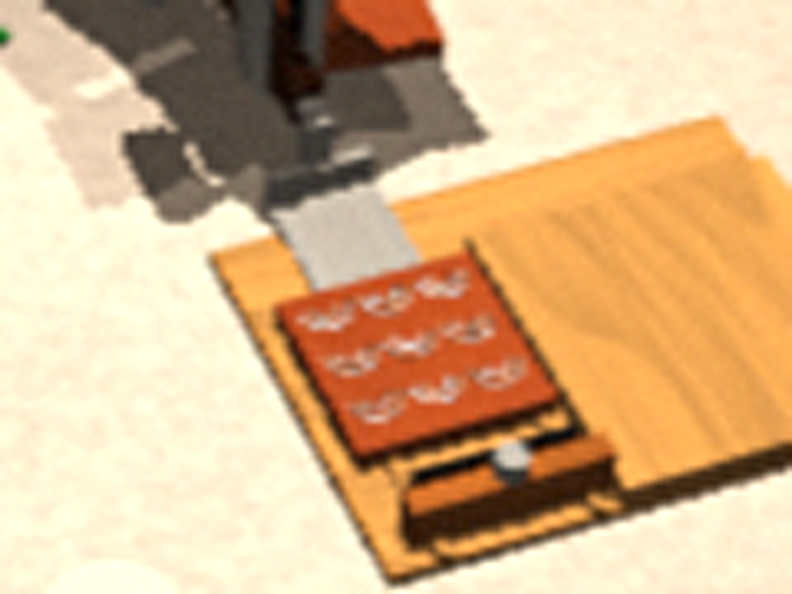

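The blade's front is under the tile at about (365,275), square and between the ribs. The pad of the fence is at about (500,455).

>>> apply_moves --plan '[8,0,0,0,8,0,0,0,8,0,0,0,8,0,0,0,8,0,0,0,8,0,0,0,6,0,0,0,3,0,0,0,2,0,0,0,2,0,0,0,2,0,0,0,2,0,0,0,0,0,0,0]'

```text
time_s: 15.65
ee_pos: [0.5165, 0.0706, 0.0001]
eef_rot: [-3.142, -0.0, -0.151]
force: [-0.3, 0.2, -1.6]
grip_width: 0.0155
grip_force: 60.0
```

>>> apply_moves --plan '[2,0,0,0,2,0,0,0,2,0,0,0,2,0,0,0,2,0,0,0,2,0,0,0,2,0,0,0,2,0,0,0]'

```text
time_s: 16.45
ee_pos: [0.5322, 0.0682, -0.0]
eef_rot: [3.142, 0.0, -0.151]
force: [-1.9, 0.2, -0.8]
grip_width: 0.0155
grip_force: 60.0
```

>>> apply_moves --plan '[1.5,0,0,0,1.5,0,0,0,1.5,0,0,0]'

```text
time_s: 16.75
ee_pos: [0.5367, 0.0675, 0.0]
eef_rot: [-3.142, 0.0, -0.151]
force: [-1.4, 0.5, -1.1]
grip_width: 0.0157
grip_force: 60.0
```

>>> apply_moves --plan '[1.5,0,0,0,1.5,0,0,0,1.5,0,0,0]'

```text
time_s: 17.05
ee_pos: [0.5411, 0.0668, 0.0]
eef_rot: [-3.142, -0.0, -0.151]
force: [-1.8, -0.0, -1.8]
grip_width: 0.0155
grip_force: 60.0
```

>>> apply_moves --plan '[1,0,0,0,1,0,0,0,1,0,0,0]'

```text
time_s: 17.35
ee_pos: [0.5438, 0.0665, 0.0]
eef_rot: [3.142, 0.001, -0.151]
force: [-4.7, 1.4, 1.1]
grip_width: 0.0155
grip_force: 60.0
```

>>> apply_moves --plan '[1,0,0,0,0,0,0,0,0,0,0,0]'

```text
time_s: 17.65
ee_pos: [0.5447, 0.0663, 0.0001]
eef_rot: [-3.142, 0.001, -0.151]
force: [-4.9, 1.1, 0.3]
grip_width: 0.0154
grip_force: 60.0
```

>>> apply_moves --plan '[1,0,0,0,0,0,0,0,0,0,0,0]'

```text
time_s: 17.95
ee_pos: [0.5455, 0.0662, 0.0]
eef_rot: [3.142, 0.001, -0.151]
force: [-7.1, 1.0, 2.6]
grip_width: 0.016
grip_force: 60.0
```

>>> apply_moves --plan '[-2,0,0,0,-2,0,0,0,-3,0,0,0,-3,0,0,0,-5,0,0,0,-8,0,0,0,-10,0,0,0,-12,0,0,0,-12,0,0,0,-12,0,0,0,-12,0,0,0,-12,0,0,0,-12,0,0,0,-12,0,0,0,-8,0,-10,0,0,0,-25,0,0,0,-25,0,0,0,0,0]'

```text
time_s: 19.75
ee_pos: [0.4235, 0.0852, 0.0626]
eef_rot: [-3.14, -0.005, -0.151]
force: [0.4, 0.7, -1.5]
grip_width: 0.0154
grip_force: 60.0
```

```bash
python3 - <<'E'
from station import monitor,camera
import cv2,numpy as np
from h import *
o=monitor.get_obs(); print(o["ee_pos"],o["eef_rot"],o["force"])
for n in("scene","top"):
    d=camera(n); np.savez(f"{n}5.npz",**d)
    hsv=cv2.cvtColor(d["image"],cv2.COLOR_RGB2HSV)
    m=((hsv[...,0]<13)&(hsv[...,1]>90)&(hsv[...,2]>45)).astype(np.uint8)
    m=cv2.morphologyEx(m,cv2.MORPH_CLOSE,np.ones((5,5)))
    cs=cv2.findContours(m,0,2)[0]
    for c in cs:
        if 300<cv2.contourArea(c)<3000:
            q=cv2.approxPolyDP(c,4,True)[:,0]; w=cast(d,q,.023)[:,:2]-[.6358,.1031]
            B=np.c_[w@[-.1505,-.9886],w@[.9886,-.1505]]
            if abs(B.mean(0)).max()<.12: print(n,q.tolist(),(B*1e3).round(0).tolist())
E
```

```text
[0.4235279  0.0852111  0.06257696] [-3.14020592 -0.00495748 -0.15110879] [ 0.43690892  0.71689693 -1.53106248]
scene [[353, 202], [325, 211], [342, 237], [372, 229]] [[2.0, -31.0], [99.0, -27.0], [93.0, 87.0], [-3.0, 90.0]]
top [[220, 152], [223, 160], [218, 161], [213, 186], [240, 192], [245, 158]] [[6.0, 104.0], [22.0, 77.0], [5.0, 70.0], [6.0, -22.0], [103.0, -26.0], [98.0, 99.0]]
```

>>> apply_moves --plan '[0,0,0,-0.1,0,0,0,-0.147,0,0,0,-0.147,0,0,0,-0.147,0,0,0,-0.147,0,0,0,-0.147,0,0,0,-0.147,0,0,0,-0.147,0,0,0,-0.147,0,0,0,-0.147,0,0,0,-0.147,-15,16,0,0,-25,26,0,0,-30,32,0,0,-30,32,0,0,-30,32,0,0,-30,32,0,0,-25,26,0,0,-20,21,0,0,-10,10,0,0]'

```text
time_s: 21.85
ee_pos: [0.6142, -0.1637, 0.0575]
eef_rot: [-3.139, -0.0, 1.417]
force: [-0.7, -0.5, -0.5]
grip_width: 0.0155
grip_force: 60.0
```

>>> apply_moves --plan '[-4.5,4.5,0,-0.001,0,0,0,0,0,0,0,0]'

```text
time_s: 22.15
ee_pos: [0.6174, -0.1663, 0.0593]
eef_rot: [-3.14, -0.0, 1.42]
force: [0.1, 0.3, -0.6]
grip_width: 0.0157
grip_force: 60.0
```

```bash
cat > st.py <<'E'
from station import monitor
import numpy as np
o=monitor.get_obs(); e=o["ee_pos"]; y=o["eef_rot"][2]
tip=e[:2]+.144*np.array([np.cos(y),np.sin(y)])-[.6358,.1031]
print(e,y,"tip board x,y",tip@[-.1505,-.9886],tip@[.9886,-.1505],"underside z",e[2]+.010,o["force"],o["qpos"].round(2))
E
python3 st.py
```

```text
[ 0.61735466 -0.16631156  0.05929223] 1.4202876051441409 tip board x,y 0.12511774527778066 0.02222975455887719 underside z 0.06929222615875835 [ 0.12740623  0.27134945 -0.59192354] [-0.32  0.6   1.35  0.    1.19 -0.17]
```

>>> apply_moves --plan '[0,0,15,0,0,0,15,0,0,0,15,0,0,0,10,0,0,0,4.5,0,0,0,0,0,5,0,0,0,5,0,0,0,5,0,0,0,3,0,0,0,0,0,0,0,0,0,0,0]'

```text
time_s: 23.35
ee_pos: [0.6207, -0.1493, 0.0007]
eef_rot: [3.141, 0.0, 1.42]
force: [-0.2, -0.0, -1.6]
grip_width: 0.0154
grip_force: 60.0
```

>>> apply_moves --plan '[2,0,0,0,2,0,0,0,2,0,0,0,2,0,0,0,2,0,0,0,2,0,0,0,0,0,0,0]'

```text
time_s: 24.05
ee_pos: [0.6225, -0.1372, 0.0006]
eef_rot: [3.142, -0.0, 1.42]
force: [-0.9, 0.4, -2.0]
grip_width: 0.0156
grip_force: 60.0
```

```bash
python3 st.py; python3 - <<'E'
from station import camera
import cv2,numpy as np
d=camera("scene"); np.savez("scene6.npz",**d)
x0,y0,x1,y1=280,160,400,250
cv2.imwrite("pics/g6.png",cv2.convertScaleAbs(cv2.resize(d["image"][y0:y1,x0:x1,::-1],None,fx=6.6,fy=6.6,interpolation=cv2.INTER_CUBIC),alpha=1.5))
E
```

```text
[ 6.22531642e-01 -1.37150720e-01  5.50488199e-04] 1.4200849255868822 tip board x,y 0.09551018410620644 0.022988201985146783 underside z 0.010550488198923276 [-0.90981463  0.44131256 -1.96481107] [-0.27  0.66  1.4   0.    1.08 -0.12]
```

View pics/g6.png

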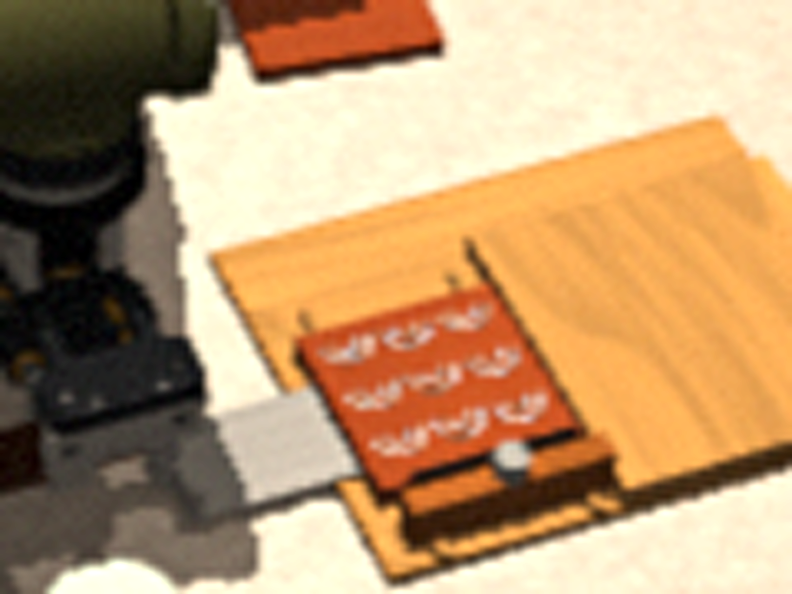

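The blade's tip is under the tile's outer edge at about (330,430), with its heel well clear, so I can lever from here against the step.

>>> apply_moves --plan '[1.5,0,0,0,0,0,-2,0,1,0,-4,0,1,0,-5,0,1,0,-5,0,1.2,0,-5,0,1.2,0,-5,0,1.2,0,-5,0,2.2,0,-4.5,0,2.2,0,-4.5,0,2.2,0,-4.5,0,2.8,0,-4,0,2.8,0,-4,0,2.8,0,-3.5,0,0,0,0,0]'

```text
time_s: 25.6
ee_pos: [0.6263, -0.1142, 0.0571]
eef_rot: [3.141, -0.0, 1.42]
force: [0.1, -0.9, -1.8]
grip_width: 0.0158
grip_force: 60.0
```

```bash
python3 st.py; python3 - <<'E'
from station import camera
import cv2,numpy as np
d=camera("scene"); np.savez("scene7.npz",**d)
x0,y0,x1,y1=280,140,400,230
cv2.imwrite("pics/g7.png",cv2.convertScaleAbs(cv2.resize(d["image"][y0:y1,x0:x1,::-1],None,fx=6.6,fy=6.6,interpolation=cv2.INTER_CUBIC),alpha=1.5))
E
```

```text
[ 0.62625622 -0.11421845  0.05714376] 1.4201964481681282 tip board x,y 0.0722787984970902 0.02320295156315859 underside z 0.06714376368463042 [ 0.13410431 -0.91062847 -1.78686793] [-0.24  0.59  1.37  0.    1.18 -0.09]
```

View pics/g7.png

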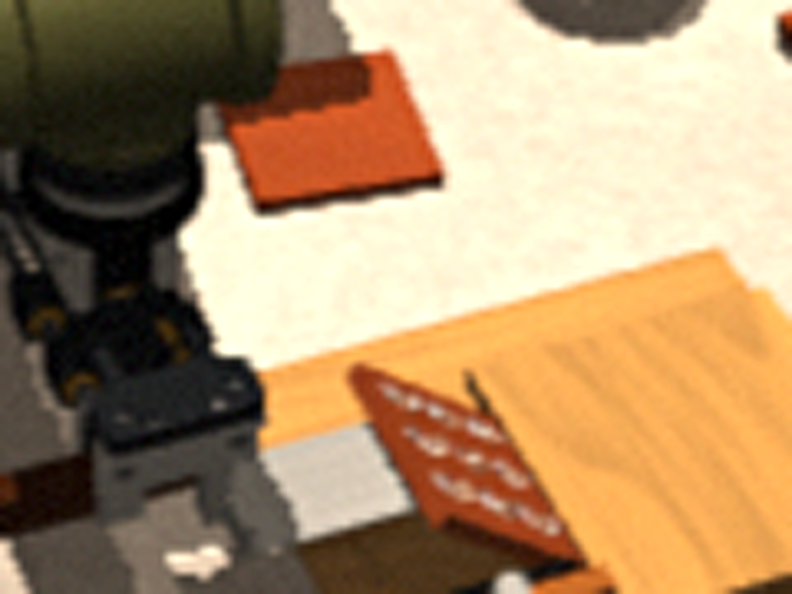

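The picture shows the tile levered to about 40 degrees on the blade's tip at about (400,500), its lower edge against the step. I'll continue over the top.

>>> apply_moves --plan '[3.5,0,-3,0,3.5,0,-3,0,3.5,0,-3,0,4,0,-2.3,0,4,0,-2.2,0,4,0,-2.2,0,4.3,0,-1.4,0,4.3,0,-1.4,0,4.4,0,-1.4,0,4.5,0,-0.5,0,4.5,0,-0.5,0,4.5,0,-0.5,0,4.5,0,0.3,0,4.5,0,0.3,0,4.5,0,0.3,0]'

```text
time_s: 27.15
ee_pos: [0.6354, -0.0524, 0.0769]
eef_rot: [-3.141, -0.0, 1.42]
force: [-0.0, -0.3, -1.3]
grip_width: 0.0156
grip_force: 60.0
```

>>> apply_moves --plan '[4,0,0,0,4,0,0,0,4,0,0,0,4,0,0,0,4,0,0,0,4,0,0,0,4,0,0,0,0,0,0,0,0,0,0,0]'

```text
time_s: 28.05
ee_pos: [0.6396, -0.0251, 0.077]
eef_rot: [-3.142, 0.0, 1.42]
force: [-0.1, -0.4, -2.2]
grip_width: 0.0158
grip_force: 60.0
```

```bash
python3 st.py; cat > look.py <<'E'
from station import camera
from h import *
d=camera("scene"); C=cloud(d); w=C[...,:2]-[.6358,.1031]; bx=w@[-.1505,-.9886]; by=w@[.9886,-.1505]; z=C[...,2]
hsv=cv2.cvtColor(d["image"],cv2.COLOR_RGB2HSV)
red=(hsv[...,0]<9)&(hsv[...,1]>150)&(abs(bx+.02)<.16)&(abs(by-.02)<.11)&(d["range_z"]>0)
print("n",red.sum()); 
for n,a in(("x",bx),("y",by),("z",z)): print(n,np.percentile(a[red],[2,25,50,75,98]).round(3))
E
python3 look.py
```

```text
[ 0.63957024 -0.02508647  0.07702682] 1.4199568082591911 tip board x,y -0.017840848369987988 0.022985343768873876 underside z 0.08702682291918944 [-0.10046007 -0.38808915 -2.22893203] [-0.1   0.58  1.34 -0.    1.22  0.05]
n 186
x [-0.088 -0.069 -0.03   0.005  0.136]
y [-0.023  0.014  0.032  0.057  0.073]
z [0.026 0.03  0.032 0.035 0.308]
```

>>> apply_moves --plan '[-6,0,-10,0,-12,0,-10,0,-25,-15,0,0,-28,-18,0,0,-28,-18,0,0,-28,-18,0,0,-28,-18,0,0,-24,-15,0,0,-15,-10,0,0,0,0,0,0.1,0,0,0,0.145,0,0,0,0.145,0,0,0,0.145,0,0,0,0.145,0,0,0,0.145,0,0,0,0.145,0,0,0,0.145,0,0,0,0.145,0,0,0,0.145]'

```text
time_s: 30.0
ee_pos: [0.4996, -0.2011, 0.0982]
eef_rot: [3.141, -0.001, 0.008]
force: [1.0, -0.3, -2.9]
grip_width: 0.0158
grip_force: 60.0
```

>>> apply_moves --plan '[0,0,0,0.058,0,0,0,0,0,0,0,0]'

```text
time_s: 30.3
ee_pos: [0.4996, -0.2007, 0.0977]
eef_rot: [3.141, -0.001, -0.042]
force: [-0.1, -0.4, -2.1]
grip_width: 0.0159
grip_force: 60.0
```

```bash
python3 st.py;python3 look.py
```

```text
[ 0.4996003  -0.20070044  0.09772952] -0.04167978993032895 tip board x,y 0.3051137434431958 0.05421273066871488 underside z 0.10772951759305273 [-0.12363666 -0.35076385 -2.05214173] [-0.45  0.34  1.64 -0.    1.16  1.16]
n 209
x [-0.089 -0.07  -0.035 -0.01   0.01 ]
y [-0.024  0.001  0.034  0.059  0.072]
z [0.024 0.03  0.031 0.033 0.037]
```

>>> apply_moves --plan '[1,12,0,0,2,25,0,0,2,25,0,0,2,20,0,0,0.5,10,0,0,0,0,10,0,0,0,20,0,0,0,20,0,0,0,20,0,0,0,10,0,0,0,0,0,0,0,0,0]'

```text
time_s: 31.55
ee_pos: [0.5035, -0.2922, 0.0176]
eef_rot: [3.141, -0.0, -0.043]
force: [0.1, -0.1, -1.0]
grip_width: 0.0157
grip_force: 60.0
```

```bash
python3 st.py
```

```text
[ 0.50348282 -0.29219409  0.01761711] -0.04279680114073692 tip board x,y 0.395139941377157 0.0718382535375473 underside z 0.02761711208123794 [ 0.06017705 -0.13852595 -1.01609356] [-0.59  0.53  1.57  0.    1.04  1.02]
```

Aligned to within 1 mm of the stored place, so I'll lower it.

>>> apply_moves --plan '[0,0.7,8,0,0,0,8,0,0,0,5,0,0,0,3,0,0,0,2,0,0,0,1,0,0,0,0,0,0,0,0,0]'

```text
time_s: 32.35
ee_pos: [0.5033, -0.2931, -0.0098]
eef_rot: [3.141, -0.0, -0.043]
force: [0.1, 0.2, -1.8]
grip_width: 0.0156
grip_force: 60.0
```

>>> apply_moves --plan '[0,0,0,0,0,0,0,0,0,0,0,0,0,0,0,0,0,0,0,0,0,0,0,0,0,0,0,0,0,0,0,0,0,0,0,0,0,0,0,0,0,0,0,0,0,0,0,0]' --hand 1

```text
time_s: 33.55
ee_pos: [0.5031, -0.293, -0.0099]
eef_rot: [-3.142, -0.0, -0.043]
force: [0.2, 0.3, 0.5]
grip_width: 0.094
grip_force: 0.0
```

>>> apply_moves --plan '[0,0,-5,0,0,0,-15,0,0,0,-25,0,0,0,-30,0,0,0,-30,0,0,0,-30,0,0,0,0,0,0,0,0,0,0,0,0,0]'

```text
time_s: 34.45
ee_pos: [0.5027, -0.2927, 0.1245]
eef_rot: [-3.141, 0.001, -0.043]
force: [-0.1, -0.3, 0.4]
grip_width: 0.0943
grip_force: 0.0
```

```bash
python3 st.py; python3 look.py; python3 - <<'E'
from station import camera
from h import *
s=camera("scene"); a=load("scene0.npz"); C=cloud(s); C0=cloud(a)
for uv in((228,250),(233,258),(219,214),(223,222),(240,247)): print(uv,C[uv[1],uv[0]].round(3),C0[uv[1],uv[0]].round(3))
D=np.abs(s["image"][190:275,200:265].astype(int)-a["image"][190:275,200:265]).sum(2); print((D>60).sum())
E
```

```text
[ 0.50273496 -0.29272375  0.12446382] -0.04317916785948084 tip board x,y 0.3958308592875226 0.07118457338760872 underside z 0.13446382310805344 [-0.13737719 -0.26702164  0.44051486] [-0.59  0.41  1.48 -0.    1.26  1.02]
n 203
x [-0.089 -0.069 -0.034 -0.003  0.01 ]
y [-0.025  0.002  0.029  0.059  0.074]
z [0.026 0.03  0.032 0.034 0.038]
(228, 250) [ 0.572 -0.311  0.002] [ 0.573 -0.311  0.004]
(233, 258) [ 0.607 -0.311  0.004] [ 0.605 -0.31   0.002]
(219, 214) [ 0.473 -0.29   0.053] [ 0.478 -0.292  0.06 ]
(223, 222) [ 0.511 -0.294  0.058] [ 0.512 -0.294  0.058]
(240, 247) [ 0.58  -0.275  0.004] [ 0.579 -0.275  0.003]
2158
```

```bash
python3 -c "
from station import ctrl
print(ctrl.hand_in())"
```

```text
the job is handed in; nothing more can be done
None
```

I handed the job in at 34.5 s: by depth measurement the tile lies flat on the ledge, turned over with its centre about 40 mm past the step, and the spatula is back in its rest. The wrist only turns about the vertical, so I levered the tile by lifting and pushing with the blade's tip from the well's open side instead of twisting the blade; no pass/fail verdict came back.

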